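Pack a microscope stage level on slotted spacers and hold it down

TASK

The sprung stage of the inverted microscope has to be packed up level on its front post: slide the slotted spacers one on another onto the post's shoulder, slot around the stud and pushed fully home, until no further one will go into the gap under the stage's front edge. Then press the front of the stage down until it beds firmly on the stack, and finish while still holding it pressed down so that the nut can be tightened. Leave the other things on the bench where they are; spacers that are not needed stay clear of the microscope.

Things in the scene. Friction and masses are not known exactly. Their poses are not given: they have to be found in the camera images.
- scope: The grey inverted microscope, fixed to the bench. Origin on the bench surface directly under the stud of its front post; x points from the front post towards the pivot of the stage (away from the robot), y left, z up. The gap under the stage's front edge is open to -x and to both sides; the microscope's foot below is 12 mm thick.
- stud (a point): Point on the vertical axis of the front post's stud (10 mm thick), 170 mm above the bench, at the underside of the level stage. Stud and nut (16 mm wide) end 198 mm above the bench, above the stage. The post has a flat shoulder disc, 60 mm wide, for the spacers; it is fitted 10, 20 or 30 mm below the level underside, differently each time, so 1 to 3 spacers fill the gap.
- stage (a joint): Tilt of the stage, rad: 0 level, positive front edge up. Springs lift it to 0.035, its top limit at the nut (7 mm above level at the stud). About 5 N at the front brings it to level; let go, it springs up again. With nothing under it, it can be pressed far below level (-0.17).
- stage_press (a point): Point on the stage's top face, 22 mm beyond the stud and 40 mm to its left (182 mm above the bench when level): a clear spot to press. The stage is a black plate 230 (x) x 240 (y) x 12 mm with clipped corners; front edge 15 mm before the stud, pivot line 200 mm beyond it, a 110 mm round opening centred 100 mm beyond it.
- spacer1 (a point): One of four equal loose slotted spacers, blue, lying flat, 110 (x) x 50 (y) x 10 mm, about 130 g. Point at its centre, 5 mm up. A 16 mm wide slot runs along the middle from the +x end to 7 mm beyond the centre; when home, the stud stands 12 to 15 mm from the centre on the +x side. The solid 62 mm on the -x side is the handle: take it across the 50 mm width, 42 mm from the centre.
- spacer2 (a point): One of four equal loose slotted spacers, blue, lying flat, 110 (x) x 50 (y) x 10 mm, about 130 g. Point at its centre, 5 mm up. A 16 mm wide slot runs along the middle from the +x end to 7 mm beyond the centre; when home, the stud stands 12 to 15 mm from the centre on the +x side. The solid 62 mm on the -x side is the handle: take it across the 50 mm width, 42 mm from the centre.
- spacer3 (a point): One of four equal loose slotted spacers, blue, lying flat, 110 (x) x 50 (y) x 10 mm, about 130 g. Point at its centre, 5 mm up. A 16 mm wide slot runs along the middle from the +x end to 7 mm beyond the centre; when home, the stud stands 12 to 15 mm from the centre on the +x side. The solid 62 mm on the -x side is the handle: take it across the 50 mm width, 42 mm from the centre.
- spacer4 (a point): One of four equal loose slotted spacers, blue, lying flat, 110 (x) x 50 (y) x 10 mm, about 130 g. Point at its centre, 5 mm up. A 16 mm wide slot runs along the middle from the +x end to 7 mm beyond the centre; when home, the stud stands 12 to 15 mm from the centre on the +x side. The solid 62 mm on the -x side is the handle: take it across the 50 mm width, 42 mm from the centre.
- objective: Bystander: steel objective lens, 30 mm thick, 47 mm high, upright; origin under its centre.
- eyepiece: Bystander: black eyepiece, 34 mm thick, 50 mm high, upright; origin under its centre.
- oil_bottle: Bystander: small amber bottle, 28 mm thick, 62 mm high, upright; origin under its centre.
- dish: Bystander: shallow round glass dish, 56 mm wide, 14 mm high; origin under its centre.
- screwdriver: Bystander: screwdriver lying on the bench, about 170 mm long; origin under its middle.
Mind the look-alikes: they are no part of the job. Leave any purple or turquoise look-alike of the part that bears spacer2 alone.

How it is judged:
By the outcome, as a careful person would: the job done as asked, in the order asked, and still so for the second after the job is handed in, while the arm keeps its last pose, push and grip.
It also fails if it takes over 72 s, if anything falls off the work surface, if the arm or the gripper's body presses on something with over 40 N, if the wrist force passes 120 N, or if a joint passes its speed limit or range.

ROBOT

A 6-joint arm with a two-finger parallel gripper is mounted at the origin on the work surface. World frame = base frame: x ahead of the robot, y to its left, z up, the work surface at z = 0. Lengths are in m, angles in rad, forces in N, time in s.
With the tool pointing down it reaches from about 0.275 to 0.775 m from the base axis. Payload 14.6 kg.
Tool frame: the origin (TCP) lies between the finger pads; the fingertips stand 19 mm ahead of it and the grasp point (between the pads) is the TCP; x points along the fingers, y is the direction in which the jaws open and shut, and the axes are right-handed (so a half turn about x gives the same grasp; the last joint's range is limited). The gripper opens to 85 mm and grips with 20 to 120 N. Pads are 22 mm wide; open, the fingers measure 114 mm over their backs; the gripper's body (76 mm by 85 mm) begins 54 mm behind the grasp point. The pads swing forward as they close: fully open they stand 13 mm farther back than shut.
Start: joints at [1.063, 0.263, -0.048, 1.259, 0, 1.415], TCP at [0.181, 0.493, 0.25] pointing down, gripper open.
Joint ranges: [-2.65, 2.65], [-0.89, 1.7], [-1.18, 1.37], [-2.13, 2.11], [-1.35, 1.29], [-3.14, 3.14]. Speed limits (rad/s): [1.89, 1.89, 2.57, 2.79, 3.14, 3.14].

INTERFACE

Orientations are given as a 3x3 rotation matrix whose columns are the frame's x, y, z axes.
In Python, from plant import state, read_camera, close_job gives the robot as it stands. The module is installed in compiled form; this text tells all that it offers.
- The arm moves only by the tool apply_moves, never from a script. Its argument "moves" is a list of rows, each a list of 6 numbers: the shift along the tool's x, y, z in m, then the turn, a rotation vector about the tool's x, y, z in rad. A call has 1 to 20 rows; each row is the pose to reach, as a shift and turn from the pose commanded when the call began, along the tool's axes at that moment; what a row does not reach only later rows make up. A row lasts 1/8 s, in which the tool goes at most 62.5 mm and 10.7 degrees, less where a joint would pass 70% of its speed; a pose out of reach is approached as far as the arm can. A call with a gripper value outside its range is refused whole. "claw" is the closure, from 0 (fully open) to 1 (shut), set as the call begins (left out, the last holds). The fingers move at their own pace and stop on an object; "squeeze" is the grip in N (left out, the last holds). Time passes only in rows, so rows that repeat a pose let the fingers close. It gives the time, the measured TCP pose, the force and the opening at its end, in the units of the state.
- state(): the state, without advancing time (a new reading comes with each control period).
- read_camera(name): name is "scene" or "top"; returns a dict with "img" (384x512x3 uint8, blue, green, red), "mtx" (3x3 intrinsics, pixels), "view" (4x4, takes a point from world to camera coordinates). Camera axes: x right, y up, looking along -z (the intrinsics and any distortion apply to the point x, -y, -z); pixel columns grow to the right and rows downward; lengths in m; the calibration is good to about 2 mm. A picture is of the moment at which its call begins. There is no depth.
- close_job(): hands the job in, once; it reports no verdict.
The state is a dict: "clock": time; "qpos": joint angles; "dq": joint speeds; "effort": joint torques, N m; "ee_pos": TCP position; "ee_rot": TCP orientation; "wrist_force": force on the tool from outside, world axes, zero at the start; "ft_torque": the same for the moment, N m; "grip_width": finger opening in m.
Only numpy, scipy, OpenCV 4.12 (cv2) and the standard library are available. Lean on these libraries where they do the work, as an engineer would, in place of code of your own. Each camera call takes 0.05 s, during which the arm holds its last target.

## Working session

There is one attempt and no reset: what is moved stays moved. The work goes in short steps, Python scripts to look and compute and a tool call to move; the robot and the scene stay as the last step left them, time stands still between calls to the robot, and variables do not carry over. Pictures are saved under pics/ and viewed, and the job is handed in when it is done.

Besides the shell and the picture viewer there is one more tool, called in YAML: its name, and indented under it one key for each argument. apply_moves: Moves the arm, as the interface text tells. Its arguments: {"type":"object","properties":{"moves":{"type":"array"},"claw":{"type":"number"},"squeeze":{"type":"number"}},"required":["moves"]}

```bash
mkdir -p pics; ls
python3 - <<'E'
from plant import state, read_camera
import cv2,numpy as np
s=state()
for k,v in s.items(): print(k,np.round(v,4).tolist())
for n in("scene","top"):
    c=read_camera(n); cv2.imwrite(f"pics/{n}0.png",c["img"]); print(n,np.round(c["mtx"],2).tolist(),np.round(c["view"],4).tolist(),[k for k in c])
E
```

```text
pics
clock 0.0
qpos [1.0627, 0.2635, -0.049, 1.2594, 0.0, 1.4155]
dq [0.0, 0.0016, 0.0015, 0.0005, 0.0014, -0.0009]
effort [-0.0024, -63.7622, 38.456, 0.0142, -0.0002, 0.0]
ee_pos [0.1813, 0.4924, 0.2498]
ee_rot [[-0.0006, 0.3455, 0.9384], [-0.0009, 0.9384, -0.3455], [-1.0, -0.0011, -0.0002]]
wrist_force [0.1298, -0.0778, 0.7862]
ft_torque [0.0115, 0.0644, 0.0101]
grip_width 0.0854
scene [[412.86, 0.0, 254.26], [0.0, 412.86, 193.33], [0.0, 0.0, 1.0]] [[-0.4493, 0.8932, -0.0165, 0.2514], [-0.7244, -0.3535, 0.5919, 0.3029], [0.5228, 0.2779, 0.8059, -1.4836], [0.0, 0.0, 0.0, 1.0]] ['img', 'mtx', 'view']
top [[367.33, 0.0, 257.72], [0.0, 367.33, 192.59], [0.0, 0.0, 1.0]] [[-0.0181, -0.9994, -0.0279, 0.0083], [0.9918, -0.0214, 0.1262, -0.5289], [-0.1267, -0.0254, 0.9916, -1.1164], [0.0, 0.0, 0.0, 1.0]] ['img', 'mtx', 'view']
```

View pics/scene0.png

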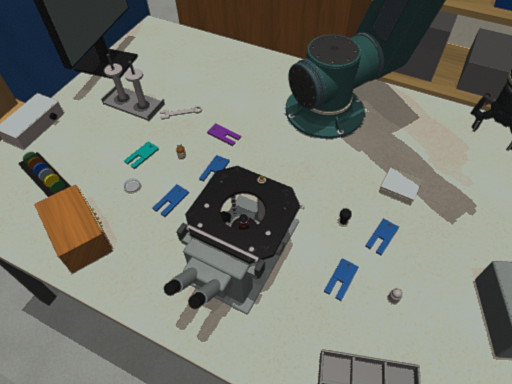

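View pics/top0.png

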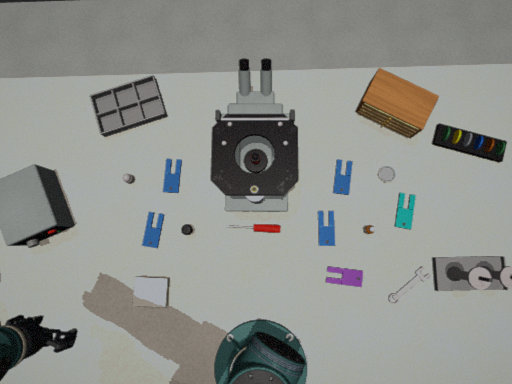

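Two views: four blue spacers (top px ≈ (173,176), (153,230), (342,178), (327,228)). The look-alikes are purple (345,276) and turquoise (405,211). The scope's nut is at top px (254,189).

```bash
cat > h.py <<'E'
import numpy as np,cv2
from plant import state, read_camera
def ray(c,uv):
    K=c["mtx"];V=c["view"];uv=np.atleast_2d(uv).astype(float)
    d=np.c_[(uv[:,0]-K[0,2])/K[0,0],-(uv[:,1]-K[1,2])/K[1,1],-np.ones(len(uv))]
    R=V[:3,:3];return -R.T@V[:3,3], d@R
def onz(c,uv,z):
    o,d=ray(c,uv);return o+d*((z-o[2])/d[:,2])[:,None]
def proj(c,p):
    q=(c["view"]@np.append(p,1))[:3];K=c["mtx"]
    return np.array([K[0,0]*q[0]/-q[2]+K[0,2],K[1,1]*-q[1]/-q[2]+K[1,2]])
def tri(c1,u1,c2,u2):
    o1,d1=ray(c1,u1);o2,d2=ray(c2,u2);d1=d1[0];d2=d2[0]
    A=np.c_[d1,-d2];t=np.linalg.lstsq(A,o2-o1,rcond=None)[0]
    a=o1+t[0]*d1;b=o2+t[1]*d2;return (a+b)/2,np.linalg.norm(a-b)
def blues(c):
    h=cv2.cvtColor(c["img"],cv2.COLOR_BGR2HSV)
    m=cv2.inRange(h,(100,150,60),(118,255,255))
    cs,_=cv2.findContours(m,cv2.RETR_EXTERNAL,cv2.CHAIN_APPROX_NONE)
    return m,[k for k in cs if 100<cv2.contourArea(k)<2000]
E
python3 - <<'E'
from h import *
for n,z in(("top",.01),("scene",.01)):
    c=read_camera(n);m,cs=blues(c)
    for k in cs:
        P=onz(c,k[:,0,:],z)[:,:2]*1000
        (ctr,wh,a)=cv2.minAreaRect(P.astype(np.float32))
        b=cv2.boxPoints((ctr,wh,a))
        # long axis
        e0=b[1]-b[0];e1=b[2]-b[1];L=e0 if np.linalg.norm(e0)>np.linalg.norm(e1) else e1
        yaw=np.degrees(np.arctan2(L[1],L[0])); yaw=(yaw+90)%180-90
        # area centroid (slot displaces to handle side)
        px=np.mean(k[:,0,:],0)
        lab=np.zeros(m.shape,np.uint8);cv2.drawContours(lab,[k],-1,1,-1);ys,xs=np.nonzero(lab&(m>0))
        cen=onz(c,np.c_[xs,ys],z)[:,:2].mean(0)*1000
        print(n,px.round(),"ctr",np.round(ctr,1),"wh",np.round(wh,1),"yaw",round(yaw,1),"areacen-ctr",np.round(cen-ctr,1))
    cv2.imwrite(f"pics/crop_{n}.png",cv2.resize(c["img"][90:270,130:360] if n=="top" else c["img"][130:310,140:400],None,fx=3,fy=3,interpolation=cv2.INTER_CUBIC))
E
```

```text
top [153. 228.] ctr [420.6 333.9] wh [ 45.7 104.5] yaw -10.3 areacen-ctr [-6.1  1.1]
top [326. 227.] ctr [ 415.5 -214.1] wh [ 43.9 100.9] yaw -2.2 areacen-ctr [-5.7  0.1]
top [342. 176.] ctr [ 577.3 -272.9] wh [ 45.6 104.3] yaw -8.8 areacen-ctr [-6.4  1. ]
top [172. 174.] ctr [594.6 275.1] wh [ 45.9 104.8] yaw -5.2 areacen-ctr [-6.4  0.4]
scene [340. 280.] ctr [599.7 276.2] wh [ 46.6 108.3] yaw -5.3 areacen-ctr [-3.9  0.3]
scene [381. 237.] ctr [427.4 335.1] wh [ 45.8 108.9] yaw -10.1 areacen-ctr [-4.5  0.9]
scene [169. 201.] ctr [ 583.9 -271.5] wh [ 46.8 106.5] yaw -8.9 areacen-ctr [-3.3  1.3]
scene [214. 167.] ctr [ 422.7 -211.9] wh [ 47.2 106.7] yaw -0.5 areacen-ctr [-11.5  -4.5]
scene [504.   4.] ctr [-987.2  476.2] wh [82.2 67.2] yaw 6.6 areacen-ctr [2.6 4. ]
```

View pics/crop_top.png

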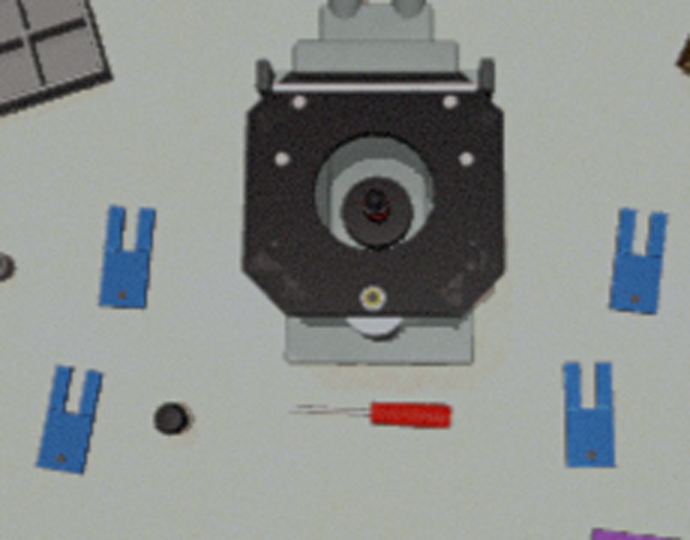

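View pics/crop_scene.png

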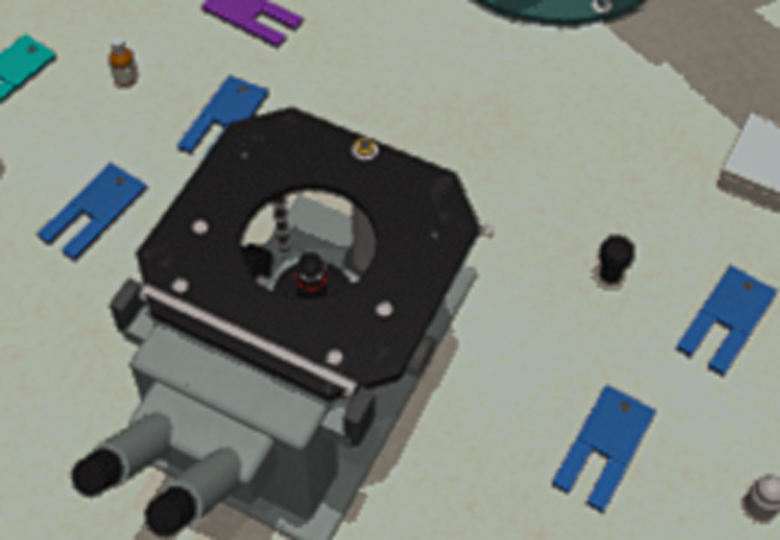

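Run:
```python
from h import *
cs={n:read_camera(n) for n in("top","scene")}
g={"top":(254,189),"scene":(262,179)};uv={}
for n,c in cs.items():
    u,v=g[n];w=c["img"][v-8:v+9,u-8:u+9].astype(float).max(2)
    m=(w>95).astype(np.uint8);nl,lab,st,ce=cv2.connectedComponentsWithStats(m)
    best=min([i for i in range(1,nl) if st[i,4]>8],key=lambda i:np.hypot(*(ce[i]-8)))
    uv[n]=ce[best]+[u-8,v-8];print(n,uv[n],st[best])
    print("  onz .190,.195:",onz(c,uv[n],.19).round(4),onz(c,uv[n],.195).round(4))
p,e=tri(cs["top"],uv["top"],cs["scene"],uv["scene"]);print("nut tri",p.round(4),"miss",round(e,4))
# yaw: dark plate contour in top
c=cs["top"];g=c["img"].max(2);m=((g<75)*255).astype(np.uint8);m[:110]=0;m[205:]=0;m[:,:200]=0;m[:,310:]=0
k=max(cv2.findContours(m,cv2.RETR_EXTERNAL,cv2.CHAIN_APPROX_NONE)[0],key=cv2.contourArea)[:,0,:]
q=k.astype(float)
def fit(sel,nm):
    P=onz(c,q[sel],.189)[:,:2];vx,vy,x0,y0=cv2.fitLine(P.astype(np.float32),cv2.DIST_HUBER,0,.01,.01).ravel()
    print(nm,len(P),"ang",round(np.degrees(np.arctan2(vy,vx)),2),"pt",round(float(x0),4),round(float(y0),4))
fit((q[:,0]<225)&(q[:,1]>130)&(q[:,1]<178),"left")
fit((q[:,0]>285)&(q[:,1]>130)&(q[:,1]<178),"right")
fit((q[:,1]>188)&(q[:,0]>230)&(q[:,0]<282),"front")
# white dots in both views
for n,c in cs.items():
    print(n)
# foot front edge
im=c=cs["top"];img=c["img"].astype(float)
cols=range(228,285);pts=[]
for u in cols:
    col=img[203:220,u].sum(1);d=np.diff(col);i=np.argmax(np.abs(d));pts.append((u,203+i+.5))
P=onz(c,np.array(pts),.012)[:,:2];vx,vy,x0,y0=cv2.fitLine(P.astype(np.float32),cv2.DIST_HUBER,0,.01,.01).ravel()
print("foot",np.degrees(np.arctan2(vy,vx)),x0,y0)
```

```text
top [253.84313725 188.94117647] [ 4  4  9  9 51]
  onz .190,.195: [[0.5191 0.0041 0.19  ]] [[0.5184 0.0039 0.195 ]]
scene [263.1322314  175.36363636] [  0   0  17  12 121]
  onz .190,.195: [[0.508  0.0032 0.19  ]] [[0.5116 0.0049 0.195 ]]
nut tri [0.5168 0.0054 0.2012] miss 0.0037
left 47 ang -0.13 pt 0.631 0.1176
right 47 ang -1.81 pt 0.6328 -0.1161
front 51 ang 88.64 pt 0.5028 -0.0068
top
scene
foot 88.84468 0.47123268 -0.002314549
```

Run:
```python
from h import *
cs={n:read_camera(n) for n in("top","scene")}
g={"top":(254,189),"scene":(262,179)};A={}
for n,c in cs.items():
    u,v=g[n];r=c["img"][v-8:v+9,u-8:u+9];h=cv2.cvtColor(r,cv2.COLOR_BGR2HSV)
    m=cv2.inRange(h,(15,70,70),(35,255,255));ys,xs=np.nonzero(m);A[n]=(xs.mean()+u-8,ys.mean()+v-8);print(n,A[n],len(xs))
    print("   .189/.198",onz(c,A[n],.189).round(4),onz(c,A[n],.198).round(4))
    cv2.imwrite(f"pics/nut_{n}.png",np.hstack([cv2.resize(r,(380,380),interpolation=0),cv2.cvtColor(cv2.resize(m,(380,380),interpolation=0),cv2.COLOR_GRAY2BGR)]))
p,e=tri(cs["top"],A["top"],cs["scene"],A["scene"]);print(p.round(4),e)
```

```text
top (np.float64(253.84210526315792), np.float64(188.78947368421052)) 19
   .189/.198 [[0.5197 0.0041 0.189 ]] [[0.5184 0.0038 0.198 ]]
scene (np.float64(261.12), np.float64(178.2)) 25
   .189/.198 [[0.5179 0.0022 0.189 ]] [[0.5243 0.0054 0.198 ]]
[0.5195 0.0036 0.1915] 0.0009776521379749263
```

View pics/nut_top.png

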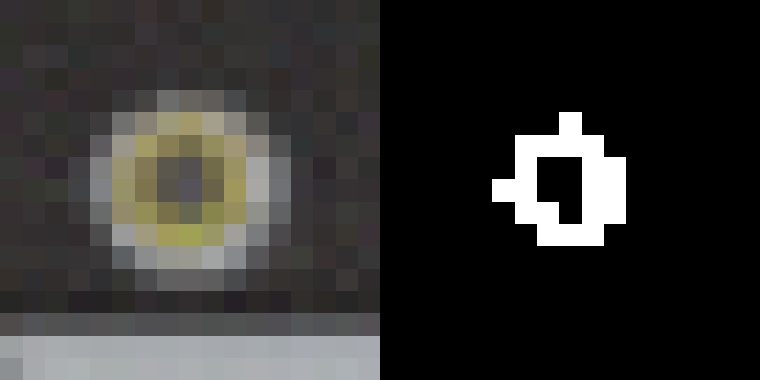

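View pics/nut_scene.png

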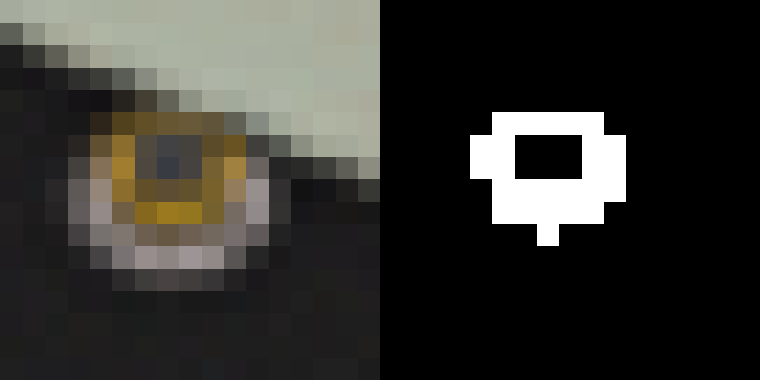

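```bash
cat >> h.py <<'E'
def yaw(s): R=s["ee_rot"];return np.degrees(np.arctan2(R[1][2],R[0][2]))
def go(x,y,z,yw):
    s=state();R=np.array(s["ee_rot"]);d=R.T@(np.array([x,y,z])-s["ee_pos"])
    print("clock",round(s["clock"],2),"pos",np.round(s["ee_pos"],4),"yaw",round(yaw(s),2),"-> shift",d.round(4),"rotx",round(np.radians(yaw(s)-yw),4),"tiltvec",np.round(R[:,0],4), "F",np.round(s["wrist_force"],1),"w",round(s["grip_width"],4))
E
python3 -c "
from h import *
go(.382,.342,.06,-10.2)"
```

```text
clock 0.4 pos [0.1814 0.4926 0.2502] yaw -20.21 -> shift [ 0.1902 -0.072   0.2403] rotx -0.1748 tiltvec [-1.e-04 -1.e-04 -1.e+00] F [ 0.1 -0.1 -0.6] w 0.0857
```

apply_moves:
  moves:
    - [0.19,-0.072,0.24,-0.175,0,0]
    - [0.19,-0.072,0.24,-0.175,0,0]
    - [0.19,-0.072,0.24,-0.175,0,0]
    - [0.19,-0.072,0.24,-0.175,0,0]
    - [0.19,-0.072,0.24,-0.175,0,0]
    - [0.19,-0.072,0.24,-0.175,0,0]
    - [0.19,-0.072,0.24,-0.175,0,0]
    - [0.19,-0.072,0.24,-0.175,0,0]
  claw: 0.25
  squeeze: 40

```text
clock: 1.4
ee_pos: [0.3814, 0.3431, 0.0611]
ee_rot: [[0.001, 0.176, 0.984], [0.001, 0.984, -0.176], [-1.0, 0.001, 0.001]]
wrist_force: [0.3, 0.3, -0.1]
grip_width: 0.0641
```

```bash
python3 - <<'E'
from h import *
go(.382,.342,.06,-10.2);s=state();print(s["dq"])
for n in("top","scene"):
    c=read_camera(n);u=proj(c,s["ee_pos"]);print(n,u)
    u=u.round().astype(int);r=c["img"][max(0,u[1]-50):u[1]+50,max(0,u[0]-60):u[0]+60];cv2.imwrite(f"pics/g1{n}.png",cv2.resize(r,None,fx=4,fy=4,interpolation=cv2.INTER_CUBIC))
E
python3 -c "
import cv2,numpy as np
a=cv2.imread('pics/g1top.png');b=cv2.imread('pics/g1scene.png');h=min(a.shape[0],b.shape[0]);x=np.hstack([a[:h],b[:h]]);cv2.imwrite('pics/g1.png',cv2.resize(x,None,fx=.8,fy=.8))"
```

```text
clock 1.4 pos [0.3814 0.3431 0.0611] yaw -10.11 -> shift [ 0.0011 -0.0009  0.0008] rotx 0.0015 tiltvec [ 1.e-03  8.e-04 -1.e+00] F [ 0.3  0.3 -0.1] w 0.0641
[ 4.87528305e-03 -4.08935016e-03  1.98688496e-04 -8.77545648e-04
 -7.97643540e-05 -3.09312973e-03]
top [144.43639014 242.17656744]
scene [393.90694906 214.50056818]
```

View pics/g1.png

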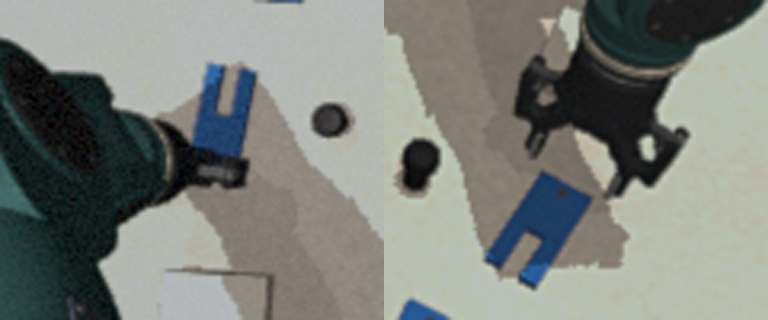

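The picture shows the fingers straddling the handle end of the front-left spacer. Next I descend with small steps.

apply_moves:
  moves:
    - [0.039,-0.001,0.001,0,0,0]
    - [0.039,-0.001,0.001,0,0,0]
    - [0.041,-0.001,0.001,0,0,0]
    - [0.043,-0.001,0.001,0,0,0]

```text
clock: 2.0
ee_pos: [0.383, 0.3415, 0.0183]
ee_rot: [[0.001, 0.177, 0.984], [0.001, 0.984, -0.177], [-1.0, 0.001, 0.001]]
wrist_force: [0.4, -0.3, -0.5]
grip_width: 0.0641
```

apply_moves:
  moves:
    - [0,0,0,0,0,0]
    - [0,0,0,0,0,0]
    - [0,0,0,0,0,0]
    - [0,0,0,0,0,0]
  claw: 1
  squeeze: 60

```text
clock: 2.5
ee_pos: [0.3828, 0.3413, 0.0183]
ee_rot: [[0.001, 0.177, 0.984], [0.001, 0.984, -0.177], [-1.0, 0.001, 0.001]]
wrist_force: [-3.1, -1.3, 11.4]
grip_width: 0.0485
```

apply_moves:
  moves:
    - [-0.06,0,0,0,0,0]
    - [-0.12,0,0,0,0,0]
    - [-0.165,0,0,0,0,0]
    - [-0.165,0,0,0,0,0]

```text
clock: 3.0
ee_pos: [0.3838, 0.3418, 0.1856]
ee_rot: [[0.005, 0.177, 0.984], [0.003, 0.984, -0.177], [-1.0, 0.004, 0.004]]
wrist_force: [0.1, 0.0, -2.3]
grip_width: 0.048
```

```bash
python3 -c "
from h import *
go(.389,.007,.183,-1.1)"
```

```text
clock 3.0 pos [0.3838 0.3418 0.1856] yaw -10.18 -> shift [ 0.0015 -0.3286  0.0643] rotx -0.1585 tiltvec [ 0.0049  0.0032 -1.    ] F [ 0.1  0.  -2.3] w 0.048
```

apply_moves:
  moves:
    - [0,-0.05,0.01,-0.026,0,0]
    - [0,-0.1,0.02,-0.053,0,0]
    - [0,-0.16,0.032,-0.079,0,0]
    - [0,-0.22,0.043,-0.106,0,0]
    - [0,-0.275,0.054,-0.132,0,0]
    - [0,-0.329,0.064,-0.159,0,0]
    - [0,-0.329,0.064,-0.159,0,0]
    - [0,-0.329,0.064,-0.159,0,0]

```text
clock: 4.0
ee_pos: [0.3868, 0.006, 0.1816]
ee_rot: [[-0.001, 0.02, 1.0], [0.0, 1.0, -0.02], [-1.0, 0.0, -0.001]]
wrist_force: [-0.1, 1.3, -0.7]
grip_width: 0.0483
```

Run:
```python
from h import *
go(.389,.007,.183,-1.1)
c=read_camera("top");cv2.imwrite("pics/pre1.png",cv2.resize(c["img"][150:270,190:320],None,fx=6,fy=5,interpolation=cv2.INTER_CUBIC))
m,cs=blues(c)
for k in cs:
    q=k[:,0,:]; 
    if 200<q[:,0].mean()<300:
        P=onz(c,q,.176)[:,:2]*1000;print(cv2.minAreaRect(P.astype(np.float32)),P.min(0),P.max(0))
```

```text
clock 4.0 pos [0.3868 0.006  0.1816] yaw -1.14 -> shift [-0.0014  0.001   0.0021] rotx -0.0007 tiltvec [-1.3e-03  5.0e-04 -1.0e+00] F [-0.1  1.3 -0.7] w 0.0483
```

View pics/pre1.png

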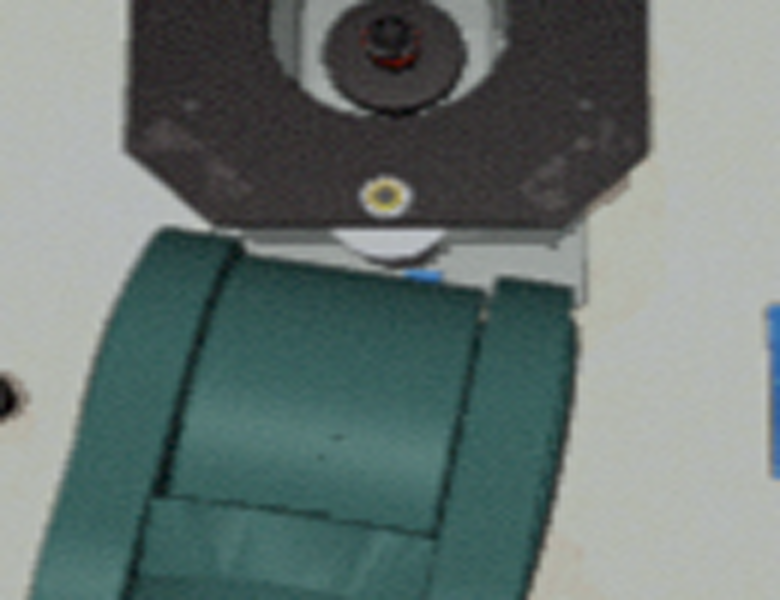

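Run:
```python
from h import *
c=read_camera("top");s=state()
r=c["img"][198:212,245:275].astype(int);b=(r[:,:,0]-r[:,:,2])
print(b[3:12])
h=cv2.cvtColor(c["img"],cv2.COLOR_BGR2HSV)
w=np.clip(b/100.,0,1)
row=w[5:8].sum(0); 
ys,xs=np.nonzero(b>50);print(xs.min()+245,xs.max()+245,ys.min()+198,ys.max()+198)
L=onz(c,(xs.min()+245-.5,205.5),.173);R=onz(c,(xs.max()+245+.5,205.5),.173);print(L,R)
print("stud proj .198",proj(c,[.519,.0045,.198]),"tcp",s["ee_pos"])
```

```text
[[  1   3   1   0   4   2   6   2   3   6   6   5   2   7   1   1   0   3
    3   1   5   2   1   1   3   2   2   3   1   3]
 [  2   4   3   2   1   1  -1   3   2   0   2   1   0  -1  -2  -2   4   1
   -1   3   1   0   5   3   3   4   3   3   2   2]
 [  6   8   7   7   5   3   3   2   1   1   2   3  16  23  16  15   7   5
    3   1   3   2   1   2   1   2   1   1   3   4]
 [ 20  20  18  12   7   7   7   7   5   2   3   6  72 108 103 105  93  84
   22   3   5   1   0   3   5   3   2   4   1   4]
 [ 24  23  22  20  20  20  19  19  15   9   5  14  52  81  95 101 118 109
   28   2   0   4   2   2   1   3   4   3   7   7]
 [ 25  24  21  22  22  21  22  24  23  19  20  18  22  32  41  43  59  65
   21   5   2   4   4   5   3   3   5   8  17  19]
 [ 25  24  21  27  25  25  27  24  20  19  22  22  25  19  15  20  20  28
   19  16   9   8   5   5   7   3   6  17  24  24]
 [ 26  24  25  27  24  29  25  28  28  25  22  22  25  22  22  22  19  25
   24  20  16  16  26  19  12   4  13  19  25  24]
 [ 31  26  31  28  24  26  25  26  24  27  29  26  31  22  25  25  23  23
   23  23  22  25  27  24  17  11  16  26  23  24]]
257 262 204 206
[[ 0.47557397 -0.00180018  0.173     ]] [[ 0.47523545 -0.01821383  0.173     ]]
stud proj .198 [253.57866798 188.57936932] tcp [0.3870466  0.00680831 0.18185465]
```

apply_moves:
  moves:
    - [0,0,0.01,0,0,0]
    - [0,0,0.02,0,0,0]
    - [0,0,0.03,0,0,0]
    - [0,0,0.036,0,0,0]
    - [0,0,0.042,0,0,0]
    - [0,0,0.042,0,0,0]

```text
clock: 4.85
ee_pos: [0.4296, 0.0051, 0.1822]
ee_rot: [[-0.0, 0.019, 1.0], [0.0, 1.0, -0.019], [-1.0, 0.0, -0.0]]
wrist_force: [-0.4, 0.8, -1.3]
grip_width: 0.048
```

apply_moves:
  moves:
    - [0,0,0.01,0,0,0]
    - [0,0,0.02,0,0,0]
    - [0,0,0.03,0,0,0]
    - [0,0,0.033,0,0,0]
    - [0,0,0.033,0,0,0]

```text
clock: 5.48
ee_pos: [0.4624, 0.0045, 0.1821]
ee_rot: [[-0.0, 0.019, 1.0], [0.0, 1.0, -0.019], [-1.0, 0.0, -0.0]]
wrist_force: [-0.7, -0.8, -2.2]
grip_width: 0.048
```

Now lower in steps to feel the shoulder.

apply_moves:
  moves:
    - [0.002,0,0,0,0,0]
    - [0.004,0,0,0,0,0]
    - [0.005,0,0,0,0,0]
    - [0.005,0,0,0,0,0]

```text
clock: 5.98
ee_pos: [0.462, 0.0045, 0.1777]
ee_rot: [[0.0, 0.019, 1.0], [-0.0, 1.0, -0.019], [-1.0, -0.0, 0.0]]
wrist_force: [-5.1, 0.1, 8.4]
grip_width: 0.0483
```

apply_moves:
  moves:
    - [-0.001,0,0,0,0,0]
    - [-0.001,0,0.002,0,0,0]
    - [-0.001,0,0.003,0,0,0]
    - [-0.001,0,0.004,0,0,0]
    - [-0.001,0,0.004,0,0,0]

```text
clock: 6.6
ee_pos: [0.4664, 0.0044, 0.1783]
ee_rot: [[0.0, 0.019, 1.0], [-0.0, 1.0, -0.019], [-1.0, -0.0, 0.0]]
wrist_force: [-1.7, 0.4, 2.3]
grip_width: 0.048
```

apply_moves:
  moves:
    - [0,0,0.001,0,0,0]
    - [0,0,0.002,0,0,0]
    - [0,0,0.003,0,0,0]
    - [0,0,0.003,0,0,0]

```text
clock: 7.1
ee_pos: [0.468, 0.0044, 0.1781]
ee_rot: [[-0.003, 0.019, 1.0], [-0.0, 1.0, -0.019], [-1.0, -0.0, -0.003]]
wrist_force: [-11.6, -0.1, 8.6]
grip_width: 0.0481
```

apply_moves:
  moves:
    - [0,0,-0.001,0,0,0]
    - [0,0,-0.0015,0,0,0]
    - [0,0,-0.0015,0,0,0]

```text
clock: 7.48
ee_pos: [0.4678, 0.0044, 0.1783]
ee_rot: [[-0.0, 0.019, 1.0], [0.0, 1.0, -0.019], [-1.0, 0.0, -0.0]]
wrist_force: [-2.4, -0.2, 2.0]
grip_width: 0.0482
```

apply_moves:
  moves:
    - [0,0,0,0,0,0]
    - [0,0,0,0,0,0]
    - [0,0,0,0,0,0]
  claw: 0.25

```text
clock: 7.85
ee_pos: [0.468, 0.0043, 0.1783]
ee_rot: [[0.0, 0.019, 1.0], [-0.0, 1.0, -0.019], [-1.0, -0.0, 0.0]]
wrist_force: [-0.3, -0.5, 0.0]
grip_width: 0.0641
```

apply_moves:
  moves:
    - [-0.02,0,0,0,0,0]
    - [-0.06,0,-0.01,0,0,0]
    - [-0.11,0,-0.04,0,0,0]
    - [-0.12,0.05,-0.09,0,0,0]
    - [-0.12,0.11,-0.12,0,0,0]
    - [-0.12,0.17,-0.14,0,0,0]
    - [-0.12,0.2,-0.15,0,0,0]

```text
clock: 8.72
ee_pos: [0.3205, 0.2089, 0.2986]
ee_rot: [[0.001, 0.018, 1.0], [0.001, 1.0, -0.018], [-1.0, 0.001, 0.001]]
wrist_force: [0.9, -0.5, 0.0]
grip_width: 0.0643
```

Run:
```python
from h import *
go(.389,.007,.183,-1.1)
c=read_camera("top");cv2.imwrite("pics/after1.png",cv2.resize(c["img"][150:270,190:320],None,fx=6,fy=5,interpolation=cv2.INTER_CUBIC))
for z in(.14,.15,.16,.17): 
    a=[proj(c,[.5215-.030+.001,.0035,z]),proj(c,[.5215-.0675+.001,.0035+.02,z])];print(z,np.round(a,1).tolist())
m,cs=blues(c)
for k in cs:
    q=k[:,0,:]; 
    if 200<q[:,0].mean()<300: print(q.min(0),q.max(0))
```

```text
clock 8.72 pos [0.3205 0.2089 0.2986] yaw -1.04 -> shift [ 0.1156 -0.2007  0.072 ] rotx 0.001 tiltvec [ 1.1e-03  5.0e-04 -1.0e+00] F [ 0.9 -0.5  0. ] w 0.0643
0.14 [[254.9, 200.6], [248.0, 214.0]]
0.15 [[254.8, 200.3], [247.8, 213.8]]
0.16 [[254.6, 199.9], [247.6, 213.5]]
0.17 [[254.5, 199.5], [247.4, 213.3]]
[246 195] [262 214]
```

View pics/after1.png

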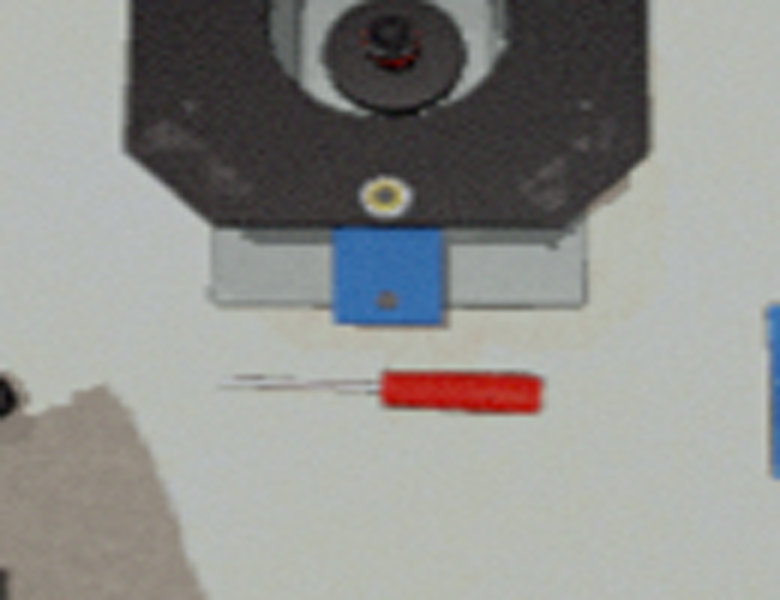

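```bash
python3 -c "
from h import *
go(.5443,.0431,.225,-1.1)"
```

```text
clock 8.78 pos [0.3191 0.2123 0.2985] yaw -0.9 -> shift [ 0.0732 -0.1658  0.2278] rotx 0.0035 tiltvec [ 2.0e-04  1.9e-03 -1.0e+00] F [-1.  -0.2 -0.5] w 0.0638
```

apply_moves:
  moves:
    - [0,0,0,0,0,0]
    - [0,0,0,0,0,0]
  claw: 1

```text
clock: 9.02
ee_pos: [0.322, 0.2065, 0.2982]
ee_rot: [[0.0, 0.02, 1.0], [-0.0, 1.0, -0.02], [-1.0, -0.0, 0.0]]
wrist_force: [-0.7, -0.2, -0.0]
grip_width: 0.0281
```

```bash
python3 -c "
from h import *
go(.5443,.0431,.225,-1.1)"
```

```text
clock 9.03 pos [0.322  0.2065 0.2982] yaw -1.12 -> shift [ 0.0733 -0.1591  0.2255] rotx -0.0003 tiltvec [ 0.e+00 -2.e-04 -1.e+00] F [-0.7 -0.2 -0. ] w 0.0281
```

apply_moves:
  moves:
    - [0,-0.03,0.04,0,0,0]
    - [0,-0.065,0.09,0,0,0]
    - [0,-0.1,0.14,0,0,0]
    - [0,-0.135,0.19,0,0,0]
    - [0,-0.159,0.2255,0,0,0]
    - [0.03,-0.159,0.2255,0,0,0]
    - [0.06,-0.159,0.2255,0,0,0]
    - [0.073,-0.159,0.2255,0,0,0]
    - [0.073,-0.159,0.2255,0,0,0]
    - [0.073,-0.159,0.2255,0,0,0]

```text
clock: 10.28
ee_pos: [0.5445, 0.0436, 0.2264]
ee_rot: [[0.001, 0.019, 1.0], [-0.0, 1.0, -0.019], [-1.0, -0.0, 0.001]]
wrist_force: [-0.4, 0.1, -0.2]
grip_width: -0.0001
```

Run:
```python
from h import *
go(.5443,.0431,.225,-1.1)
c=read_camera("scene");cv2.imwrite("pics/press0.png",cv2.resize(c["img"][100:260,170:330],None,fx=3.7,fy=3.7,interpolation=cv2.INTER_CUBIC))
```

```text
clock 10.28 pos [0.5445 0.0436 0.2264] yaw -1.1 -> shift [ 0.0014 -0.0005 -0.0002] rotx 0.0 tiltvec [ 1.5e-03 -1.0e-04 -1.0e+00] F [-0.4  0.1 -0.2] w -0.0001
```

View pics/press0.png

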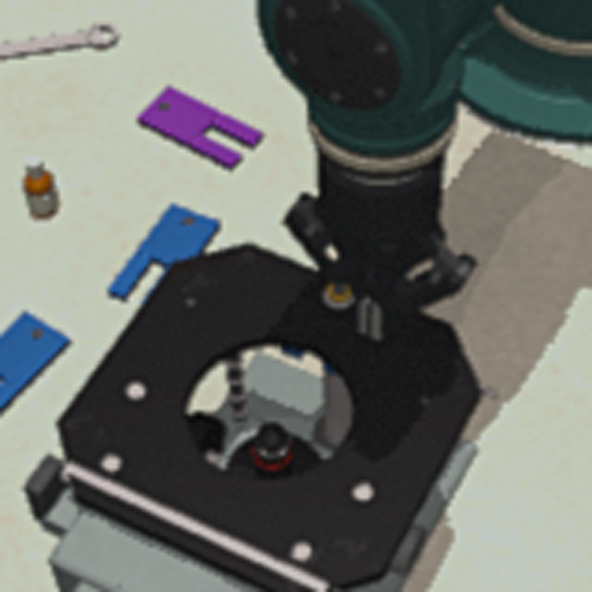

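The closed fingertips stand over the plate, clear of the nut (crop px (338,294)). Pressing in steps.

apply_moves:
  moves:
    - [0.01,0,0,0,0,0]
    - [0.014,0,0,0,0,0]
    - [0.016,0,0,0,0,0]
    - [0.018,0,0,0,0,0]
    - [0.018,0,0,0,0,0]

```text
clock: 10.95
ee_pos: [0.5442, 0.044, 0.2075]
ee_rot: [[0.0, 0.019, 1.0], [0.0, 1.0, -0.019], [-1.0, 0.0, 0.0]]
wrist_force: [-1.6, 0.1, 1.7]
grip_width: -0.0003
```

apply_moves:
  moves:
    - [0.001,0,0,0,0,0]
    - [0.002,0,0,0,0,0]
    - [0.003,0,0,0,0,0]
    - [0.003,0,0,0,0,0]

```text
clock: 11.45
ee_pos: [0.5439, 0.044, 0.2044]
ee_rot: [[-0.0, 0.019, 1.0], [0.0, 1.0, -0.019], [-1.0, 0.0, -0.0]]
wrist_force: [-2.8, 0.4, 5.2]
grip_width: 0.0001
```

apply_moves:
  moves:
    - [0.001,0,0,0,0,0]
    - [0.002,0,0,0,0,0]
    - [0.002,0,0,0,0,0]

```text
clock: 11.82
ee_pos: [0.5437, 0.044, 0.2024]
ee_rot: [[-0.0, 0.019, 1.0], [0.0, 1.0, -0.019], [-1.0, -0.0, -0.0]]
wrist_force: [-3.7, 0.4, 5.0]
grip_width: 0.0002
```

apply_moves:
  moves:
    - [0.001,0,0,0,0,0]
    - [0.0015,0,0,0,0,0]
    - [0.0015,0,0,0,0,0]

```text
clock: 12.2
ee_pos: [0.5436, 0.044, 0.201]
ee_rot: [[-0.001, 0.019, 1.0], [0.0, 1.0, -0.019], [-1.0, -0.0, -0.001]]
wrist_force: [-6.7, 0.0, 8.2]
grip_width: 0.0002
```

apply_moves:
  moves:
    - [0.0005,0,0,0,0,0]
    - [0.001,0,0,0,0,0]
    - [0.001,0,0,0,0,0]

```text
clock: 12.58
ee_pos: [0.5436, 0.044, 0.2009]
ee_rot: [[0.0, 0.019, 1.0], [-0.0, 1.0, -0.019], [-1.0, -0.0, 0.0]]
wrist_force: [-10.4, 0.6, 20.6]
grip_width: -0.0001
```

apply_moves:
  moves:
    - [0.0004,0,0,0,0,0]
    - [0.0004,0,0,0,0,0]
    - [0.0004,0,0,0,0,0]
    - [0.0004,0,0,0,0,0]

```text
clock: 13.08
ee_pos: [0.5436, 0.044, 0.2009]
ee_rot: [[0.001, 0.019, 1.0], [-0.0, 1.0, -0.019], [-1.0, -0.0, 0.001]]
wrist_force: [-12.4, 1.0, 25.7]
grip_width: 0.0001
```

Run:
```python
from h import *
go(.5436,.044,.2009,-1.1)
a=read_camera("scene")["img"][100:260,170:330];b=read_camera("top")["img"][130:290,180:340]
cv2.imwrite("pics/press1.png",cv2.resize(np.hstack([a,b]),None,fx=2.5,fy=2.5,interpolation=cv2.INTER_CUBIC))
go(.5436,.044,.2009,-1.1)
```

```text
clock 13.07 pos [0.5436 0.044  0.2009] yaw -1.07 -> shift [ 0. -0. -0.] rotx 0.0005 tiltvec [ 9.e-04 -2.e-04 -1.e+00] F [-12.4   1.   25.7] w 0.0001
clock 13.18 pos [0.5436 0.044  0.2009] yaw -1.07 -> shift [ 0.  0. -0.] rotx 0.0005 tiltvec [ 9.e-04 -2.e-04 -1.e+00] F [-11.3   1.1  25.2] w -0.0
```

View pics/press1.png

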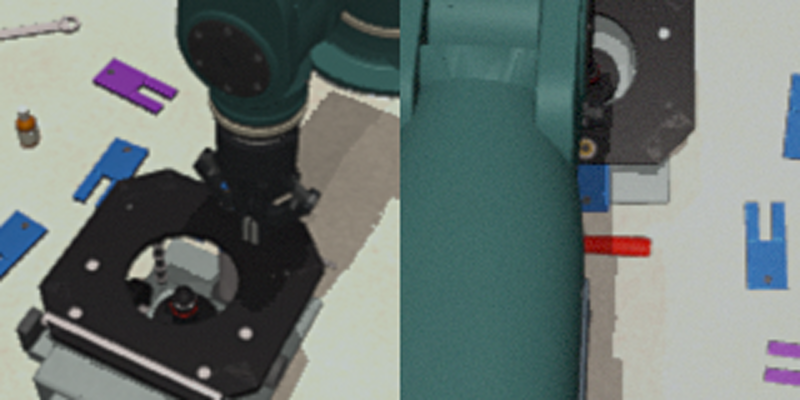

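The fingers press on the plate beside the nut. The spacer's rear edge is still at top row ≈214, as when it was placed, and the other things are untouched. The bedding height is level (tip ≈0.182) and the force holds steady at about 25 N.

```bash
python3 -c "
from plant import close_job
print(close_job())"
```

```text
the job is handed in; nothing more can be done
None
```

The stage is packed level on one blue spacer, and I handed the job in with the arm still pressing the front down at about 25 N.

- **Spacer count:** I lowered the first spacer onto the shoulder and felt contact about 160 mm above the bench. That is 10 mm below the level underside, so one spacer fills the gap. I worked this out from the contact height and did not try a second spacer; only 7 mm is left under the raised stage.
- **Fully home:** I pushed the spacer until the stud stopped it, at about 12 N. I then eased off roughly 1 mm of command before releasing. That pose puts the stud within about 1 mm of where I had measured it.
- **Pressed down:** With closed fingertips at the press spot, the stage moved at about 5 N. It then stopped dead at a tip height of about 182 mm, which is level, while the force rose to 25 N.
- **Last look:** In the top view the spacer's rear edge had not moved, and nothing else in view had been disturbed. The clock read about 13.2 s.

**Disagreements:** The two cameras differed by about 6–7 mm in x. I settled the stud's position by comparing the held spacer with the robot's own reading, and the push-home contact agreed with that. While pressing there is also a sideways drag of about 11–12 N at the fingertips.

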